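# Test-spin the torte and park the turntable under the nozzle

### The arm

A 7-joint arm with a two-finger parallel gripper is mounted at the origin on the work surface. World frame = base frame: x ahead of the robot, y to its left, z up, the work surface at z = 0. Lengths are in m, angles in rad, forces in N, time in s.
With the tool pointing down it reaches from about 0.4 to 0.85 m from the base axis. Payload 4.5 kg.
Tool frame: the origin (TCP) lies between the finger pads; the fingertips stand 19 mm ahead of it and the grasp point (between the pads) is the TCP (r.tips_ahead is the distance from the TCP to the fingertips, in m); z points along the fingers, y is the line along which they close (so a half turn about z gives the same grasp; the last joint's range is limited). The gripper opens to 88 mm and grips with 3 to 60 N. Pads are 18 mm wide; open, the fingers measure 123 mm over their backs; the gripper's body (75 mm by 187 mm) begins 45 mm behind the grasp point.
Start: joints at [-1.172, 0.689, -0.195, 1.565, 0.157, 0.902, -0.215], TCP at [0.223, 0.584, 0.258] pointing down, gripper open.
Joint ranges: [-3.01, 3.01], [-0.46, 2.08], [-1.47, 1.51], [0.13, 2.56], [-1, 4.14], [0.04, 2.09], [-2.66, 2.66]. Speed limits (rad/s): [2.57, 2.57, 3.14, 3.14, 3.14, 3.14, 3.14].

### API

Orientations are given as a unit quaternion [x, y, z, w].
In Python, from plant import r, cams, models gives the robot as it stands. The module is installed in compiled form; this text tells all that it offers.
- The arm moves only by the tool jog_arm, never from a script. Its arguments are lists of equal length, an entry for each row: "turn": the turn, a rotation vector about the tool's x, y, z in rad, a list of three; "translation": the shift along the tool's x, y, z in m, a list of three; "grip": the closure, from 0 (fully open) to 1 (shut). In form: {"turn": [[ax, ay, az], ...], "translation": [[tx, ty, tz], ...], "grip": [grip, ...]}. A call has 1 to 20 rows; each row is the pose to reach, as a shift and turn from the pose commanded when the call began, along the tool's axes at that moment; what a row does not reach only later rows make up. A row lasts 1/8 s, in which the tool goes at most 62.5 mm and 10.7 degrees, less where a joint would pass 70% of its speed; a pose out of reach is approached as far as the arm can. A call with a gripper value outside its range is refused whole. The fingers move at their own pace and stop on an object; "force" is the grip in N (left out, the last holds). Time passes only in rows, so rows that repeat a pose let the fingers close. It gives the time, the measured TCP pose, the force, the opening and the grip force at its end, in the units of the state.
- r.get_state(): the state, without advancing time (a new reading comes with each control period).
- cams.snapshot(name): name is "side" or "top"; returns the picture (420x560x3 uint8, red, green, blue); there is no depth.
- cams.camera_params(name): a dict with "fx", "fy", "cx", "cy" (pixels), "eye" and "orientation" of the camera in the world. Camera axes: x right, y up, looking along -z (the intrinsics and any distortion apply to the point x, -y, -z); pixel columns grow to the right and rows downward; lengths in m; the calibration is good to about 2 mm. A picture is of the moment at which its call begins. camera_params takes no time and is no camera call.
- r.finish_job(): hands the job in; it is judged then, once.
Trained networks look in the newest picture that a camera, given by its name, has taken for a name from the list of things; names that differ only in an ending like _2 or _b are one class to them, and where a whole thing is asked for, a point or a joint stands for the part that bears it (a point fixed in the world has none). Each returns a list of dicts, best first, with "p" (0 to 1); they miss things now and then, are a little off and sometimes report something else, mostly with a low value. They report only what shows in the picture. A call takes as long as a camera call. They do not tell look-alikes from the thing itself.
- models.find_in(camera, name): "position" ([x, y, z] in m, in world coordinates, good to about 4 mm: the middle of the surface that is visible of it).
- models.masks_of(camera, name): "pixels" (420x560 bool, what is visible of it).
- models.place_of(camera, name): "position" ([x, y, z] in m, in world coordinates, good to about 4 mm: a listed point, or the origin of a listed thing).
The state is a dict: "clock": time; "q": joint angles; "qd": joint speeds; "joint_torque": joint torques, N m; "tool_pos": TCP position; "eef_rot": TCP orientation; "contact_force": force on the tool from outside, world axes, zero at the start; "moment": the same for the moment, N m; "opening": opening from 0.0 (shut) to 1.0 (fully open); "finger_force": force on a finger pad.
Only numpy, scipy, OpenCV 4.12 (cv2) and the standard library are available. Lean on these libraries where they do the work, as an engineer would, in place of code of your own. Each camera call takes 0.05 s, during which the arm holds its last target. There are 200 camera calls.

### The job

Give the torte a test spin: with a fingertip flick the turntable plate anticlockwise (seen from above) so that its red start mark runs past the depositor nozzle with no finger on the plate and comes round again. On that or a later round brake the plate with a fingertip so that its first stop is with the red mark under the nozzle - no nudging it round or flicking again after a stop elsewhere - then take the finger away and leave it at rest. Leave the torte, the depositor and the loose things alone, and pick nothing up.

Things in the scene. Friction and masses are not known exactly. Their poses are not given: they have to be found in the camera images.
- station: Fixed finishing station: grey base slab 400 x 240 x 24 mm, a white bearing pillar (60 mm radius at the foot, 28 mm at the top) on which the turntable turns, and a white box 110 mm wide, 74 mm high behind it. Origin on the work surface under the turntable's axis; +x points from the axis towards the depositor column and nozzle, z up.
- spindle (a joint): Angle of the freely turning turntable, rad, about the vertical axis of the station; grows as it turns anticlockwise seen from above, without limit and without stops. The red mark is under the nozzle at 0, 6.283, 12.566, ... At the start it lies between -4.4 and -1.9. Plate and torte together have about 0.02 kg m2; the ball bearing is very free: a spin of 2 rad/s dies out in roughly 20 s over some 17 rad (a heavier plate runs longer), and where it is left at rest it stays.
- plate: Round bare aluminium turntable plate, 300 mm diameter, 14 mm thick, its upright rim and underside free all round (underside 116 mm, top 130 mm above the work surface). A flat band 55 mm wide is bare between the torte's board and the rim. It turns with the spindle; origin on the axis at work-surface height, its x axis points to the red mark.
- plate_centre (a point): Centre of the plate on the axis at the level of its top face (130 mm above the work surface).
- start_mark (a point): Red start mark: tape 30 mm wide along the circumference, from 108 mm to 150 mm from the axis and down over the rim. This point is on the plate's top face in the middle of the mark's width, 125 mm from the axis.
- nozzle_tip (a point): Lower end (9 mm diameter) of the upright steel nozzle with a blue collar; 125 mm from the axis, 155 mm above the work surface, so 25 mm above the plate.
- depositor: Fixed depositor: upright steel column 26 mm diameter, 225 mm from the axis and 285 mm high, with a clamp and a level 16 mm tube at 246 mm height that carries the nozzle (26 mm diameter, 155 to 266 mm height) inwards over the plate's band, and a white hose up to 292 mm. Origin and axes as the station.
- torte: Round dark chocolate torte fixed at the middle of the plate: 160 mm diameter, on a gold board of 190 mm diameter and 5 mm; its top is 51 mm above the plate, cream rosettes and a cherry up to 70 mm. Origin on the axis at work-surface height.
- jar: Loose amber glass jar with white lid, 68 mm diameter, 100 mm high, upright. Origin at the centre of its underside.
- cup: Loose steel cup, 76 mm rim diameter, 80 mm high, upright. Origin at the centre of its underside.
- cutter: Loose steel ring cutter, 80 mm diameter, 45 mm high. Origin at the centre of its underside.
- spatula: Loose steel spatula with wooden handle lying flat, 280 mm long, blade 65 mm wide, 20 mm high; handle to its -x. Origin at the middle of its length, on its underside.
Not all that is in view belongs to the job. Leave any purple or yellow look-alike of the cutter alone.

How it is judged:
On the way, in this order (a step that is already met when the one before it is completed fails the run):
1. the red mark runs anticlockwise past the nozzle, at 0.6 rad/s or more, with no finger on the plate (horizontal distance between start_mark and nozzle_tip below 0.03 m and velocity of joint spindle above 0.6 rad/s and contact force between the fingers and plate below 0.05 N).
2. it runs on by itself until the mark is on the side away from the nozzle (horizontal distance between start_mark and nozzle_tip above 0.2 m and velocity of joint spindle above 0.2 rad/s and contact force between the fingers and plate below 0.05 N), for 0.05 s.
3. a fingertip on the plate has stopped it with the red mark under the nozzle (horizontal distance between start_mark and nozzle_tip below 0.015 m and velocity of joint spindle between -0.1 and 0.1 rad/s and contact force between the fingers and plate above 0.3 N), for 0.05 s.
At the end, for the whole second after the job is handed in: The plate is at rest, at least a full round after the mark's first pass, with the middle of the red mark within 15 mm of straight below the nozzle, so the nozzle stands over the mark; no finger on it; jar, cup, cutter and spatula upright and within 20 mm of where they were (horizontal distance between start_mark and nozzle_tip below 0.015 m and velocity of joint spindle between -0.03 and 0.03 rad/s and value of joint spindle above 5 rad and distance of each of jar, cup, cutter, spatula from where it was at the start of the episode below 0.02 m and angle between each of jar, cup, cutter's own z axis and vertical below 0.2 rad); the robot touches nothing.
It fails at once if after the mark's first pass the plate came to a stop with the mark more than 30 mm from under the nozzle (value of joint spindle above 0.3 rad and velocity of joint spindle between -0.03 and 0.03 rad/s and horizontal distance between start_mark and nozzle_tip above 0.03 m).
It fails at once if the torte was touched (contact force between the arm and torte above 0.5 N).
It fails at once if the torte was touched by the fingers (contact force between the fingers and torte above 0.5 N).
It fails at once if the depositor was knocked (contact force between any of the fingers, the arm and depositor above 1 N).
It fails at once if a loose thing was lifted or pushed away (distance of any of jar, cup, cutter, spatula from where it was at the start of the episode above 0.03 m).
It also fails if it takes over 61 s, if anything falls off the work surface, if the arm or the gripper's body presses on something with over 40 N, if the wrist force passes 120 N, or if a joint passes its speed limit or range.

## Working session

There is one attempt and no reset: what is moved stays moved. The work goes in short steps, Python scripts to look and compute and a tool call to move; the robot and the scene stay as the last step left them, time stands still between calls to the robot, and variables do not carry over. Pictures are saved under pics/ and viewed, at most 10 in all, crops included, and the job is handed in when it is done.

Besides the shell and the picture viewer there is one more tool, called as a command line: name --argument value ..., lists and objects as JSON in quotes. jog_arm: Moves the arm, as the interface text tells. Its arguments: {"type":"object","properties":{"turn":{"type":"array"},"translation":{"type":"array"},"grip":{"type":"array"},"force":{"type":"number"}},"required":["turn","translation","grip"]}

```bash
mkdir -p pics; cat > h.py <<'E'
import numpy as np, cv2
from plant import r, cams, models
from scipy.spatial.transform import Rotation as R
def snap(n,f=None):
    im=cams.snapshot(n)
    if f: cv2.imwrite('pics/'+f,im[:,:,::-1])
    return im
E
python3 - <<'E'
from h import *
a=snap('side'); b=snap('top')
cv2.imwrite('pics/a.png',cv2.resize(np.vstack([a,b])[:,:,::-1],None,fx=.71,fy=.71)) if 0 else None
cv2.imwrite('pics/side0.png',a[:,:,::-1]);cv2.imwrite('pics/top0.png',b[:,:,::-1])
for c in('side','top'):
    print(c,cams.camera_params(c))
    for n in('station','plate_centre','start_mark','nozzle_tip','jar','cup','cutter','spatula'):
        print(n,[(np.round(d['position'],3).tolist(),round(d['p'],2)) for d in models.place_of(c,n)[:3]])
s=r.get_state();print(s,r.tips_ahead)
E
```

```text
side {'fx': 402.3853314199452, 'fy': 402.3853314199452, 'cx': 271.1666086373815, 'cy': 202.30238945389755, 'eye': array([ 0.83935878, -0.13431846,  1.15000228]), 'orientation': array([0.12760478, 0.08413928, 0.53980873, 0.82779474])}
station [([0.571, -0.052, -0.006], 0.91), ([0.617, -0.412, 0.002], 0.33)]
plate_centre []
start_mark [([0.45, -0.076, 0.13], 0.94)]
nozzle_tip []
jar [([0.433, -0.34, -0.003], 0.87)]
cup [([0.618, -0.414, 0.004], 0.78)]
cutter [([0.422, 0.341, -0.001], 0.81), ([0.302, 0.385, -0.0], 0.66), ([0.522, 0.223, -0.0], 0.62)]
spatula [([0.629, 0.412, -0.0], 0.83)]
top {'fx': 415.4122788574086, 'fy': 415.4122788574086, 'cx': 284.6041500187903, 'cy': 214.3350380555259, 'eye': array([0.39457391, 0.00494871, 1.1229441 ]), 'orientation': array([ 0.0495115 , -0.04273263, -0.70100425,  0.71015179])}
station []
plate_centre []
start_mark [([0.446, -0.081, 0.128], 0.67)]
nozzle_tip []
jar [([0.43, -0.339, 0.002], 0.95)]
cup [([0.621, -0.412, 0.003], 0.72)]
cutter [([0.298, 0.384, -0.003], 0.87), ([0.422, 0.339, -0.001], 0.79), ([0.523, 0.223, 0.003], 0.7)]
spatula [([0.627, 0.415, 0.005], 0.91)]
{'clock': 0.9, 'q': array([-1.17224641,  0.68907326, -0.19462173,  1.56527566,  0.15732294,
        0.90248395, -0.21511057]), 'qd': array([-0.0007486 ,  0.0004479 ,  0.00023501, -0.00070272, -0.00241454,
       -0.00077008, -0.00012593]), 'joint_torque': array([ 2.00639559e-03, -5.27483404e+01, -1.26697350e+00, -1.53742915e+01,
       -5.20310481e-02, -9.18165897e-04,  1.27004856e-05]), 'tool_pos': array([0.22293122, 0.58393436, 0.25776649]), 'eef_rot': array([1.81346089e-01, 9.83419336e-01, 7.31564259e-05, 6.80180894e-06]), 'contact_force': array([-0.06576946,  0.44769707,  0.26296037]), 'moment': array([0.03191242, 0.00477525, 0.05676457]), 'finger_force': 0.0, 'opening': 0.9987943598757414} 0.019
```

View pics/side0.png

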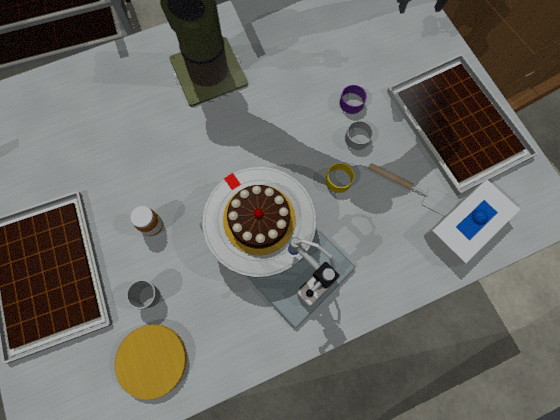

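View pics/top0.png

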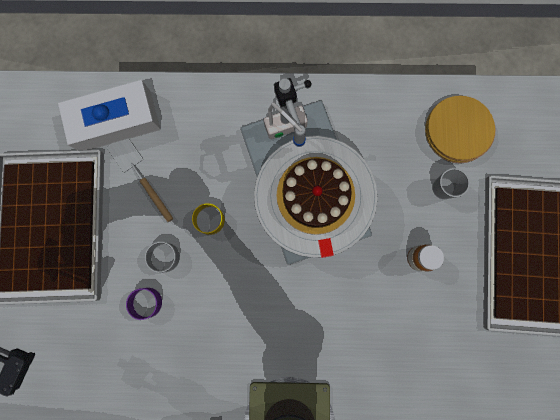

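The top view shows the robot base at the bottom and the plate centre near (316,193). The red mark is at (326,248), the nozzle with its blue collar at (299,140), and the column behind it. Three things could pass for the cutter: steel at (162,257), purple at (145,304) and yellow at (207,218). Steel is the real one; all three stay untouched. The only red tape mark is at (326,248); the cherry at (318,191) is also red but isn't it. The yellow round disc at (460,128) isn't the plate.

```bash
cat >> h.py <<'E'
from scipy.optimize import least_squares
def proj(c,P):
    k=cams.camera_params(c); p=R.from_quat(k['orientation']).inv().apply(np.atleast_2d(P)-k['eye'])
    return np.c_[k['cx']+k['fx']*p[:,0]/-p[:,2], k['cy']+k['fy']*-p[:,1]/-p[:,2]]
def ray(c,uv):
    k=cams.camera_params(c); uv=np.atleast_2d(uv)
    d=np.c_[(uv[:,0]-k['cx'])/k['fx'],-(uv[:,1]-k['cy'])/k['fy'],-np.ones(len(uv))]
    return k['eye'],R.from_quat(k['orientation']).apply(d)
def atz(c,uv,z):
    e,d=ray(c,uv); return e+d*((z-e[2])/d[:,2])[:,None]
def redmask(im):
    a=im.astype(int); return (a[...,0]>120)&(a[...,1]<60)&(a[...,2]<60)
E
python3 - <<'E'
from h import *
for c in('top','side'):
    im=snap(c); m=models.masks_of(c,'plate')
    print(c,[(x['p'],x['pixels'].sum()) for x in m])
    if not m: continue
    mk=m[0]['pixels'].astype(np.uint8)
    h=cv2.convexHull(np.argwhere(mk)[:,::-1].astype(np.int32))[:,0]
    P=atz(c,h,.13)[:,:2]
    f=least_squares(lambda q:np.hypot(*(P-q[:2]).T)-q[2],[.52,-.05,.15],loss='soft_l1',f_scale=.002)
    print(f.x,np.abs(f.fun).mean())
    f=least_squares(lambda q:np.hypot(*(P-q[:2]).T)-.15,[.52,-.05],loss='soft_l1',f_scale=.002);ctr=f.x;print(ctr)
    rm=np.argwhere(redmask(im))[:,::-1]; Q=atz(c,rm,.13)[:,:2]; d=np.hypot(*(Q-ctr).T); s=(d>.105)&(d<.15)
    print('mark',Q[s].mean(0),s.sum(),d[s].min(),d[s].max(), np.degrees(np.arctan2(*(Q[s].mean(0)-ctr)[::-1])))
    a=im.astype(int); b=(a[...,2]>a[...,0]+30)&(a[...,2]>a[...,1]+15); 
    n,l,st,ce=cv2.connectedComponentsWithStats(b.astype(np.uint8))
    print([(np.round(ce[i],1).tolist(),st[i].tolist()) for i in range(1,n) if st[i,4]>8])
    for n in('nozzle_tip','depositor','station'):
        print(n,[(np.round(d['position'],3).tolist(),round(d['p'],2)) for d in models.find_in(c,n)[:2]],[(np.round(d['position'],3).tolist(),round(d['p'],2)) for d in models.place_of(c,n)[:2]])
    x=proj(c,[*ctr,.18])[0].astype(int); cv2.imwrite(f'pics/crop_{c}.png',cv2.resize(im[max(0,x[1]-90):x[1]+90,x[0]-90:x[0]+110,::-1],None,fx=3,fy=3))
E
```

```text
top [(0.64, np.int64(11720)), (0.62, np.int64(6922))]
[ 0.57227605 -0.05812559  0.1496104 ] 0.0006248028216566382
[ 0.57234122 -0.05816729]
mark [ 0.44665203 -0.08306706] 209 0.10748175827982126 0.149572454855955 -168.79445672762353
[([104.2, 111.4], [81, 97, 48, 30, 857]), ([298.9, 142.1], [293, 136, 13, 10, 39])]
nozzle_tip [([0.564, -0.054, 0.131], 0.73), ([0.758, 0.006, 0.257], 0.58)] []
depositor [([0.679, 0.449, 0.005], 0.72), ([0.761, 0.01, 0.257], 0.67)] [([0.445, -0.082, 0.126], 0.23)]
station [([0.6, -0.028, 0.129], 0.6)] []
side [(0.66, np.int64(5643))]
[ 0.57309746 -0.05378717  0.14961203] 0.0005578022256946246
[ 0.57308049 -0.05380384]
mark [ 0.44483197 -0.0787376 ] 131 0.11189910033682088 0.14979531980572802 -168.9979478514724
[([476.4, 219.5], [456, 200, 42, 40, 773]), ([291.0, 250.6], [288, 245, 10, 9, 20])]
nozzle_tip [([0.763, 0.006, 0.266], 0.87)] []
depositor [([0.759, 0.005, 0.265], 0.56)] []
station [([0.635, -0.04, 0.125], 0.74)] [([0.574, -0.054, -0.003], 0.81)]
```

View pics/crop_top.png

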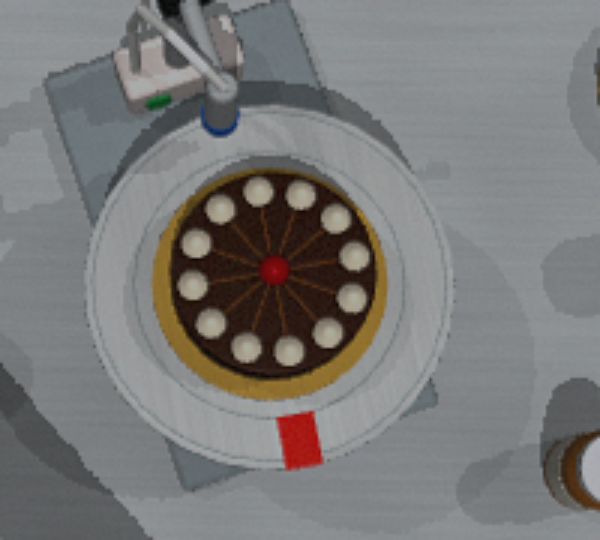

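View pics/crop_side.png

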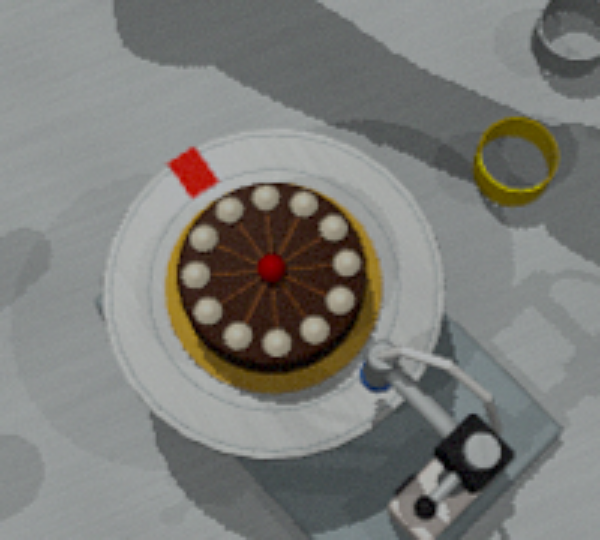

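The close crops confirm the scene: red tape at crop (300,440) in the top view, nozzle with blue collar at crop (220,110), and no other red tape. Next I'll get the station yaw from the collar and the slab edges, using the pictures already saved.

```bash
python3 - <<'E'
from h import *
C={'top':np.array([.5723,-.0582]),'side':np.array([.5731,-.0538])}
px={'top':(298.9,142.1),'side':(291.0,250.6)}
# per-camera: yaw of collar as function of height
for z in(.16,.165,.17,.175,.18,.19,.2):
    o=[]
    for c in px:
        q=atz(c,[px[c]],z)[0,:2]-C[c]; o.append((round(np.hypot(*q),4),round(np.degrees(np.arctan2(q[1],q[0])),2)))
    print(z,o)
# slab edges: lines in both pictures, back-projected to z=.024
for c in px:
    g=cv2.imread(f'pics/{c}0.png',0)
    ls=cv2.createLineSegmentDetector().detect(g)[0][:,0]
    for l in ls:
        A=atz(c,l.reshape(2,2),.024)[:,:2]; d=A[1]-A[0]; L=np.hypot(*d)
        rel=A.mean(0)-C[c]
        if L>.05 and np.hypot(*rel)<.32 :
            a=np.degrees(np.arctan2(d[1],d[0]))%90
            n=np.array([-d[1],d[0]])/L
            if 12<a<27: print(c,'ang',round(a,2),'len',round(L,3),'dist',round(abs(rel@n),4),l.round())
E
```

```text
0.16 [(np.float64(0.1301), np.float64(18.57)), (np.float64(0.1202), np.float64(18.88))]
0.165 [(np.float64(0.1286), np.float64(18.84)), (np.float64(0.1207), np.float64(18.5))]
0.17 [(np.float64(0.1272), np.float64(19.11)), (np.float64(0.1212), np.float64(18.11))]
0.175 [(np.float64(0.1258), np.float64(19.39)), (np.float64(0.1218), np.float64(17.73))]
0.18 [(np.float64(0.1243), np.float64(19.68)), (np.float64(0.1223), np.float64(17.35))]
0.19 [(np.float64(0.1215), np.float64(20.28)), (np.float64(0.1235), np.float64(16.6))]
0.2 [(np.float64(0.1186), np.float64(20.91)), (np.float64(0.1246), np.float64(15.87))]
top ang 17.26 len 0.069 dist 0.0101 [279. 107. 272.  84.]
top ang 15.13 len 0.059 dist 0.0158 [296. 118. 291.  98.]
top ang 17.35 len 0.052 dist 0.2152 [270. 134. 289. 128.]
top ang 21.65 len 0.114 dist 0.1287 [322.  99. 337. 137.]
top ang 20.19 len 0.063 dist 0.2677 [242. 125. 264. 117.]
top ang 19.82 len 0.138 dist 0.1213 [255. 175. 239. 128.]
top ang 20.74 len 0.052 dist 0.1344 [309. 257. 291. 264.]
top ang 20.36 len 0.063 dist 0.113 [246. 139. 253. 161.]
top ang 18.54 len 0.05
[... 328 characters left out ...]
side ang 23.08 len 0.081 dist 0.1778 [242. 300. 221. 280.]
side ang 20.6 len 0.09 dist 0.1273 [295. 331. 271. 306.]
side ang 17.94 len 0.07 dist 0.2673 [355. 272. 337. 289.]
side ang 14.81 len 0.051 dist 0.0415 [309. 314. 297. 298.]
side ang 25.0 len 0.069 dist 0.2608 [314. 311. 297. 331.]
side ang 20.07 len 0.082 dist 0.1165 [273. 303. 294. 325.]
side ang 13.5 len 0.059 dist 0.0589 [358. 181. 343. 192.]
side ang 22.46 len 0.065 dist 0.1828 [306. 188. 290. 174.]
side ang 21.1 len 0.055 dist 0.2606 [339. 282. 352. 267.]
side ang 19.91 len 0.083 dist 0.2647 [335. 289. 314. 310.]
side ang 19.5 len 0.135 dist 0.1247 [321. 230. 355. 265.]
side ang 18.91 len 0.087 dist 0.1191 [269. 301. 247. 278.]
```

jog_arm --turn '[[0,0,-0.1],[0,0,-0.2],[0,0,-0.3],[0,0,-0.365],[0,0,-0.365],[0,0,-0.365],[0,0,-0.365],[0,0,-0.365],[0,0,-0.365],[0,0,-0.365],[0,0,-0.365],[0,0,-0.365],[0,0,-0.365],[0,0,-0.365],[0,0,-0.365],[0,0,-0.365]]' --translation '[[-0.014,-0.016,0],[-0.042,-0.047,0],[-0.076,-0.085,0],[-0.11,-0.122,0],[-0.144,-0.16,0],[-0.178,-0.197,0],[-0.212,-0.235,0],[-0.246,-0.273,0],[-0.28,-0.31,0],[-0.314,-0.348,0],[-0.347,-0.385,0],[-0.381,-0.423,0],[-0.408,-0.453,0.02],[-0.4236,-0.4697,0.04],[-0.4236,-0.4697,0.06],[-0.4236,-0.4697,0.07]]' --grip '[1,1,1,1,1,1,1,1,1,1,1,1,1,1,1,1]' --force 15

```text
clock: 3.7
tool_pos: [0.451, -0.0063, 0.187]
eef_rot: [0.0, 1.0, 0.0, -0.0]
contact_force: [-0.3, 0.1, 0.2]
opening: 0.002
finger_force: 0.0
```

Yaw is about 19.4°, since the collar and slab edges agree to within a degree. The arm tracks well. Next, probe for contact.

jog_arm --turn '[[0,0,0],[0,0,0],[0,0,0],[0,0,0]]' --translation '[[0,0,0.02],[0,0,0.034],[0,0,0.037],[0,0,0.039]]' --grip '[1,1,1,1]'

```text
clock: 4.2
tool_pos: [0.4514, -0.0056, 0.1494]
eef_rot: [-0.0, 1.0, 0.0, 0.0]
contact_force: [-3.0, 0.8, 25.6]
opening: 0.006
finger_force: 12.7
```

jog_arm --turn '[[0,0,0],[0,0,0]]' --translation '[[0,0,-0.001],[0,0,-0.001]]' --grip '[1,1]'

```text
clock: 4.45
tool_pos: [0.4515, -0.006, 0.1502]
eef_rot: [-0.0, 1.0, 0.0, 0.001]
contact_force: [-0.4, 0.1, 0.1]
opening: 0.004
finger_force: 0.0
```

Contact begins at a commanded TCP z of about 0.1495. The tool y axis equals world y, and anticlockwise on this side is world -y. Flick now.

jog_arm --turn '[[0,0,0],[0,0,0],[0,0,0],[0,0,0],[0,0,0],[0,0,0],[0,0,0],[0,0,0],[0,0,0],[0,0,0],[0,0,0]]' --translation '[[0,0,0.001],[0,-0.008,0.001],[0,-0.024,0.001],[0,-0.048,0.001],[0,-0.075,0.001],[0,-0.102,-0.014],[0,-0.115,-0.02],[0,-0.11,-0.02],[0,-0.09,-0.02],[0,-0.065,-0.02],[0,-0.05,-0.02]]' --grip '[1,1,1,1,1,1,1,1,1,1,1]'

```text
clock: 5.82
tool_pos: [0.4509, -0.0535, 0.1695]
eef_rot: [-0.002, 1.0, 0.001, -0.0]
contact_force: [0.3, 0.4, -0.2]
opening: 0.003
finger_force: 0.0
```

```bash
cat >> h.py <<'E'
C={'top':np.array([.5723,-.0582]),'side':np.array([.5731,-.0538])}
YAW=np.radians(19.4)
def angle(c):
    t=r.get_state()['clock']; im=snap(c)
    rm=np.argwhere(redmask(im))[:,::-1]
    if len(rm)<20: return t,None,0
    Q=atz(c,rm,.13)[:,:2]-C[c]; d=np.hypot(*Q.T); Q=Q[(d>.1)&(d<.15)]
    if len(Q)<30: return t,None,len(Q)
    m=Q.mean(0); return t,np.arctan2(m[1],m[0])-YAW,len(Q)
def series(n,cs=('top','side')):
    o=[(c,)+angle(c) for i in range(n) for c in cs]
    with open('log.txt','a') as f:
        for c,t,a,k in o: print(c,round(t,3),None if a is None else round(a,3),k,file=f)
    return o
E
python3 - <<'E'
from h import *
for x in series(8): print(x)
print(r.get_state()['clock'])
E
```

```text
('top', 5.825, np.float64(-1.3982171742618148), 176)
('side', 5.875, np.float64(-1.332294300833903), 175)
('top', 5.925, np.float64(-1.2309238799428528), 179)
('side', 5.975, np.float64(-1.1630761003693366), 168)
('top', 6.025, np.float64(-1.065807677212003), 176)
('side', 6.075, np.float64(-0.9982613151663848), 172)
('top', 6.125, np.float64(-0.9054223050924817), 184)
('side', 6.175, np.float64(-0.835943362362725), 167)
('top', 6.225, np.float64(-0.755268501303898), 153)
('side', 6.275, np.float64(-0.7057688966314645), 96)
('top', 6.325, np.float64(-0.6259938305578726), 48)
('side', 6.375, np.float64(-0.46688849837337054), 34)
('top', 6.425, np.float64(-0.3975193555643875), 58)
('side', 6.475, np.float64(-0.31912652483959136), 99)
('top', 6.525, np.float64(-0.2550511635928822), 134)
('side', 6.575, np.float64(-0.19350435887058362), 163)
6.625
```

jog_arm --turn '[[0,0,0],[0,0,0],[0,0,0],[0,0,0],[0,0,0],[0,0,0],[0,0,0],[0,0,0]]' --translation '[[0,0,0],[0,0,0],[0,0,0.004],[0,0,0.008],[0,0,0.012],[0,0,0.015],[0,0,0.0155],[0,0,0.0155]]' --grip '[1,1,1,1,1,1,1,1]'

```text
clock: 7.62
tool_pos: [0.4512, -0.056, 0.1542]
eef_rot: [-0.0, 1.0, 0.0, 0.0]
contact_force: [-0.9, 0.2, 0.4]
opening: 0.004
finger_force: 0.0
```

```bash
python3 - <<'E'
from h import *
s=r.get_state();print(s['tool_pos'],s['contact_force'])
for x in series(8): print(x)
print(r.get_state()['clock'])
L=[l.split() for l in open('log.txt')]; D=[(float(a[1]),float(a[2])) for a in L if a[2]!='None' and int(a[3])>150]
t,a=np.array(D).T; a=np.unwrap(a)
print(np.c_[t,a].round(3)[[0,-1]])
from scipy.integrate import odeint
# fit: theta0, w0, k scaling of nominal a=.0575,b=.05
def f(p): return odeint(lambda y,t:[y[1],-p[2]*(.0575+.05*y[1])],p[:2],np.r_[5.8,t],tfirst=False)[1:,0]-a
s=least_squares(f,[a[0],1.64,1],loss='soft_l1',f_scale=.01);print(s.x,np.abs(s.fun).max())
T=np.arange(5.8,25,.01);y=odeint(lambda y,t:[y[1],-s.x[2]*(.0575+.05*y[1])],s.x[:2],T)
for g in(0,6.283,12.566):
    i=np.searchsorted(y[:,0],g); print(g,T[i] if i<len(T) else None,y[min(i,len(T)-1)])
E
```

```text
[ 0.45115345 -0.05597496  0.15419472] [-0.85126739  0.19517417  0.39173234]
('top', 7.625, np.float64(1.3648457225599888), 188)
('side', 7.675, np.float64(1.4595648469434106), 140)
('top', 7.725, np.float64(1.506298781327209), 187)
('side', 7.775, np.float64(1.597007169620531), 135)
('top', 7.825, np.float64(1.6477676053605603), 189)
('side', 7.875, np.float64(1.7377196434521516), 136)
('top', 7.925, np.float64(1.7858383747656459), 187)
('side', 7.975, np.float64(1.8699042215332), 128)
('top', 8.025, np.float64(1.9026175498980245), 128)
('side', 8.075, np.float64(2.010797209715221), 117)
('top', 8.125, np.float64(2.007486015026163), 34)
('side', 8.175, np.float64(2.134298720318434), 104)
('top', 8.225, None, 21)
('side', 8.275, np.float64(2.2704256424035205), 103)
('top', 8.325, np.float64(2.356697777385298), 109)
('side', 8.375, np.float64(2.3978968283005586), 87)
8.425
[[ 5.825 -1.398]
 [ 7.925  1.786]]
[-1.44498231  1.66245212  0.98351568] 0.01131312267417739
0 6.70999999999998 [0.01142888 1.5393695 ]
6.283 11.819999999999872 [6.28690433 0.94178657]
12.566 None [11.41975106 -0.05541703]
```

jog_arm --turn '[[0,0,0],[0,0,0],[0,0,0],[0,0,0],[0,0,0],[0,0,0],[0,0,0],[0,0,0],[0,0,0],[0,0,0],[0,0,0],[0,0,0],[0,0,0],[0,0,0]]' --translation '[[0,0,0],[0,0,0],[0,0,0],[0,0,0],[0,0,0],[0,0,0],[0,0,0],[0,0,0],[0,0,0],[0,0,0],[0,0,0.001],[0,0,0.001],[0,0,0.001],[0,0,0.001]]' --grip '[1,1,1,1,1,1,1,1,1,1,1,1,1,1]'

```text
clock: 10.18
tool_pos: [0.4511, -0.056, 0.1532]
eef_rot: [-0.0, 1.0, 0.0, 0.0]
contact_force: [-1.0, 0.9, -0.3]
opening: 0.007
finger_force: 0.0
```

```bash
python3 - <<'E'
from h import *
s=r.get_state();print(s['tool_pos'],s['contact_force'])
for x in series(6): print(x)
L=[l.split() for l in open('log.txt')]; D=[(float(a[1]),float(a[2])) for a in L if a[2]!='None' and int(a[3])>(150 if a[0]=='top' else 120)]
t,a=np.array(D).T; a=np.unwrap(a)
a=a+2*np.pi*np.round((-1.445+1.66*(t-5.8)-.065*(t-5.8)**2-a)/(2*np.pi))
from scipy.integrate import odeint
F=lambda p,t:odeint(lambda y,t:[y[1],-p[2]*(.0575+.05*y[1])],p[:2],np.r_[5.8,t])[1:]
s=least_squares(lambda p:F(p,t)[:,0]-a,[-1.445,1.66,1],loss='soft_l1',f_scale=.01);print(s.x,np.abs(s.fun).max(),s.fun[-10:].round(3))
print(r.get_state()['clock'])
T=np.arange(11,13,.02);y=F(s.x,T);i=np.searchsorted(y[:,0],2*np.pi);print(T[i],y[i])
E
```

```text
[ 0.45114616 -0.05601094  0.15320051] [-0.95612842  0.90850672 -0.30424546]
('top', 10.175, np.float64(-1.721057652316873), 184)
('side', 10.225, np.float64(-1.6931600212986864), 160)
('top', 10.275, np.float64(-1.616258522369417), 183)
('side', 10.325, np.float64(-1.5843887182306498), 163)
('top', 10.375, np.float64(-1.5113209700953056), 182)
('side', 10.425, np.float64(-1.4790208423715079), 166)
('top', 10.475, np.float64(-1.405301849851998), 181)
('side', 10.525, np.float64(-1.371837127990701), 173)
('top', 10.575, np.float64(-1.3008903354093981), 178)
('side', 10.625, np.float64(-1.2706381309299546), 172)
('top', 10.675, np.float64(-1.1983005029061344), 178)
('side', 10.725, np.float64(-1.1636497446703953), 173)
[-1.45076354  1.68575748  1.0958617 ] 0.013978876540778007 [-0.01   0.011 -0.009  0.012 -0.01   0.009 -0.01   0.012 -0.01   0.007]
10.775
11.95999999999998 [6.29098562 0.87340894]
```

The mark is predicted under the nozzle at t≈11.95 with ω≈0.87. It's now 10.775, so row 9 ends at 11.90. Brake around then.

jog_arm --turn '[[0,0,0],[0,0,0],[0,0,0],[0,0,0],[0,0,0],[0,0,0],[0,0,0],[0,0,0],[0,0,0],[0,0,0],[0,0,0],[0,0,0],[0,0,0]]' --translation '[[0,0,0],[0,0,0],[0,0,0],[0,0,0],[0,0,0],[0,0,0],[0,0,0],[0,0,0],[0,0,0.0033],[0,0,0.0048],[0,0,0.0048],[0,0,0.0048],[0,0,0.0048]]' --grip '[1,1,1,1,1,1,1,1,1,1,1,1,1]'

```text
clock: 12.4
tool_pos: [0.4512, -0.0561, 0.1494]
eef_rot: [-0.0, 1.0, -0.0, 0.001]
contact_force: [-2.0, 0.2, 15.6]
opening: 0.002
finger_force: 7.7
```

```bash
python3 - <<'E'
from h import *
for x in series(2): print(x)
s=r.get_state();print(s['tool_pos'],s['contact_force'])
im=snap('side'); x=proj('side',[.573,-.056,.18])[0].astype(int)
cv2.imwrite('pics/stop.png',cv2.resize(im[x[1]-90:x[1]+90,x[0]-90:x[0]+110,::-1],None,fx=3,fy=3))
E
```

```text
('top', 12.4, np.float64(-0.0014784509929318124), 100)
('side', 12.45, np.float64(-0.023790749170541414), 111)
('top', 12.5, np.float64(-0.0014784509929318124), 100)
('side', 12.55, np.float64(-0.023330134469799035), 110)
[ 0.45117242 -0.05605049  0.14938883] [-3.53334996 -0.11759283 15.26147743]
```

View pics/stop.png

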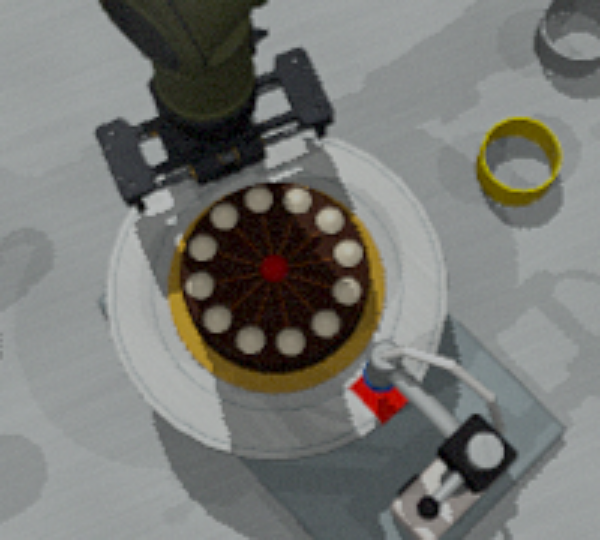

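The plate has stopped with the red mark under the nozzle: red at crop (378,398), collar at (380,380), and the measured angle about -0.01 rad. Lift straight off.

jog_arm --turn '[[0,0,0],[0,0,0],[0,0,0],[0,0,0],[0,0,0],[0,0,0],[0,0,0],[0,0,0],[0,0,0],[0,0,0]]' --translation '[[0,0,-0.004],[0,0,-0.015],[0,0,-0.035],[0,0,-0.06],[0,0,-0.08],[0,0,-0.09],[0,0,-0.09],[0,0,-0.09],[0,0,-0.09],[0,0,-0.09]]' --grip '[1,1,1,1,1,1,1,1,1,1]'

```text
clock: 13.9
tool_pos: [0.4509, -0.056, 0.2379]
eef_rot: [-0.0, 1.0, 0.0, -0.0]
contact_force: [0.1, -0.5, 0.2]
opening: 0.008
finger_force: 0.0
```

```bash
python3 - <<'E'
from h import *
for x in series(3): print(x)
for n in('jar','cup','cutter','spatula'): print(n,[np.round(d['position'],3).tolist() for d in models.place_of('top',n)[:3]])
a=angle('top')[1]
if abs(a)<.08: print(r.finish_job())
E
```

```text
('top', 13.9, np.float64(-0.010064427433414125), 87)
('side', 13.95, np.float64(-0.03515187216070814), 106)
('top', 14.0, np.float64(-0.009127044003070128), 86)
('side', 14.05, np.float64(-0.039541732648397776), 106)
('top', 14.1, np.float64(-0.009989662578213654), 87)
('side', 14.15, np.float64(-0.03808200369442449), 107)
jar [[0.431, -0.342, 0.003]]
cup [[0.621, -0.412, 0.004]]
cutter [[0.524, 0.219, 0.003], [0.302, 0.381, -0.001], [0.423, 0.336, 0.001]]
spatula [[0.631, 0.411, 0.001]]
the job is handed in; nothing more can be done
None
```

I flicked the plate anticlockwise and braked it on its next round: the red mark came to rest under the nozzle, about 1–5 mm off by the cameras. The finger is lifted clear, the loose things are where they were, and the job is handed in; the judge's verdict was not shown.

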